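Press a board carrier home on a sprung-pin test jig

TASK

Pick up the press tool from its cork pad and, with its flat foot, push the board carrier in the blue test jig squarely down against its sprung pins until it bottoms out level on all four corner stops, feeling for the stops and never pushing harder than about 25 N. Keep it fully down for at least a full second, then lift the tool off, stand it upright and gently back on the cork pad, wholly on it, and let go, leaving the tumbler, the jar and the header strip where they are.

Things in the scene. Friction and masses are not known exactly. Their poses are not given: they have to be found in the camera images.
- press_grip (a point): press tool: orange grip block 30 x 30 x 50 mm (flats facing its own x and y) on a 22 mm thick steel neck over a round flat white foot, diameter 60 mm, 14 mm thick; 84 mm tall in all, 0.28 to 0.46 kg. Stands upright on the cork pad at the start. This point: centre of the grip block, on the axis, 59 mm above the foot's underside; z up along the tool
- press_foot (a point): centre of the flat underside of the press tool's foot
- carrier_top (a point): centre of the upper face of the board carrier: loose plate 92 x 92 x 6 mm, 0.15 kg, aluminium with a green board on top, lying level on four sprung pins in the jig's square well, 2 mm play all round, top 4 mm below the rim. z is normal to the plate. It springs back when released. Not to be tilted beyond 6 degrees nor pushed harder than 25 N
- jig: fixed blue square test jig, 124 x 124 mm, 44 mm high, with an open square well of 96 x 96 mm holding the carrier; walls 14 mm. Origin at the centre of its underside on the bench, z up, x and y along its sides.
- pad_top (a point): centre of the upper face of the fixed round cork pad, 110 mm in diameter, 6 mm thick, on which the press tool stands at the start and must stand at the end; foam-backed: above 6 N it gives by 1 mm per 6 N, up to 5 mm. The tool must not be dropped or rammed onto it (40 N and 0.4 m/s at most)
- pad: the cork pad; origin at the centre of its underside on the bench
- tumbler: clear plastic tumbler, 68 mm across the rim, 100 mm high, standing upright; origin at the centre of its underside. Leave alone.
- jar: white closed plastic jar, 60 mm in diameter, 95 mm high, standing upright; origin at the centre of its underside. Leave alone.
- header: blue plastic header strip lying on the bench, 16 x 110 x 12 mm, long along its y; origin at the centre of its underside. Leave alone.
- carrier: the same carrier, origin at the centre of its underside. It gives at about 5 N and sinks at 0.25 N/mm, under 10 N (tool's weight included), to four firm rubber-tipped corner stops (14 N/mm in all). Their height is set anew each time, 9 to 19 mm of travel below the start; it is not measured or seen, only felt as a steep rise in force. 13 to 20 N in the middle seats it on all four
Things that resemble listed ones, but are neither listed nor needed, are in the scene too. What is shaped like the part that bears press_grip but black or green is not meant.

How it is judged:
By the outcome, as a careful person would: the job done as asked, in the order asked, and still so for the second after the job is handed in, with the robot touching nothing.
It also fails if it takes over 69 s, if anything falls off the work surface, if the arm or the gripper's body presses on something with over 40 N, if the wrist force passes 120 N, or if a joint passes its speed limit or range.

ROBOT

A 6-joint arm with a two-finger parallel gripper is mounted at the origin on the work surface. World frame = base frame: x ahead of the robot, y to its left, z up, the work surface at z = 0. Lengths are in m, angles in rad, forces in N, time in s.
With the tool pointing down it reaches from about 0.375 to 0.9 m from the base axis. Payload 3.1 kg.
Tool frame: the origin (TCP) lies between the finger pads; the fingertips stand 19 mm ahead of it and the grasp point (between the pads) is the TCP; z points along the fingers, y is the direction in which the jaws open and shut (so a half turn about z gives the same grasp; the last joint's range is limited). The gripper opens to 85 mm and grips with 20 to 120 N. Pads are 22 mm wide; open, the fingers measure 114 mm over their backs; the gripper's body (76 mm by 85 mm) begins 54 mm behind the grasp point. The pads swing forward as they close: fully open they stand 13 mm farther back than shut.
Start: joints at [1.058, 0.527, 1.433, -0, 1.181, -0.178], TCP at [0.205, 0.59, 0.25] pointing down, gripper open.
Joint ranges: [-3.08, 3.08], [-0.75, 2.2], [0.22, 2.44], [-1.43, 4.57], [0, 2.65], [-2.85, 2.85]. Speed limits (rad/s): [2.79, 2.79, 3.14, 3.14, 3.14, 3.14].

INTERFACE

Orientations are given as a unit quaternion [x, y, z, w].
In Python, from station import manip, optics, job gives the robot as it stands.
- The arm moves only by the shell command python3 -m inch 'ROWS' [OPENING] [FORCE]. ROWS is JSON, one flat list of numbers, 4 for each row, row after row: the shift along the world's x, y, z in cm, then the turn about the world's z in rad. A call has 1 to 20 rows; each row shifts and turns the commanded pose from where the row before left it; what a row does not reach is not made up. A row lasts 1/8 s, in which the tool goes at most 62.5 mm and 10.7 degrees, less where a joint would pass 70% of its speed; a pose out of reach is approached as far as the arm can. A call with a gripper value outside its range is refused whole. OPENING is the opening in per cent of the stroke, from 0 (shut) to 100 (fully open), set as the call begins (- or left out, the last holds). The fingers move at their own pace and stop on an object; FORCE is the grip in N (left out, the last holds). Time passes only in rows, so rows that do not move let the fingers close. It gives the time, the measured TCP pose, the force and the opening at its end, in the units of the state.
- manip.sense(): the state, without advancing time (a new reading comes with each control period).
- optics.snapshot(name): name is "side" or "top" or "wrist"; returns (picture, depth): 420x560x3 uint8, red, green, blue; 420x560 float32, m along the optical axis (not along the pixel's ray), 0 where there is no reading.
- optics.camera_model(name): a dict with "mtx" (3x3 intrinsics, pixels), "dist_coeffs" ([k1, k2, p1, p2, k3] as OpenCV has them; the pictures are not rectified), "camera_from_world" (4x4, takes a point from world to camera coordinates); the wrist camera has in their place "tool_from_camera" (4x4, takes a point from camera to tool coordinates, whose origin is the TCP and whose axes are the flange's). Camera axes: x right, y up, looking along -z (the intrinsics and any distortion apply to the point x, -y, -z); pixel columns grow to the right and rows downward; lengths in m; the calibration is good to about 2 mm. A picture is of the moment at which its call begins: read the wrist's pose just before it. camera_model takes no time and is no camera call.
- job.sign_off(): hands the job in, once; it reports no verdict.
The state is a dict: "t": time; "q": joint angles; "qd": joint speeds; "tau": joint torques, N m; "tcp_pos": TCP position; "tool_rot": TCP orientation; "force": force on the tool from outside, world axes, zero at the start; "ft_torque": the same for the moment, N m; "finger_gap": opening from 0.0 (shut) to 1.0 (fully open).
Only numpy, scipy, OpenCV 4.12 (cv2) and the standard library are available. Lean on these libraries where they do the work, as an engineer would, in place of code of your own. Each camera call takes 0.05 s, during which the arm holds its last target.

## Working session

There is one attempt and no reset: what is moved stays moved. The work goes in short steps, Python scripts to look and compute and a shell command to move; the robot and the scene stay as the last step left them, time stands still between calls to the robot, and variables do not carry over. Pictures are saved under pics/ and viewed, and the job is handed in when it is done.

```bash
ls; mkdir -p pics; cat > h.py <<'E'
import numpy as np,cv2
from station import manip,optics,job
def cam(n):
    m=optics.camera_model(n); K=np.array(m['mtx']); d=np.array(m['dist_coeffs'])
    if n=='wrist':
        from scipy.spatial.transform import Rotation as R
        s=manip.sense(); T=np.eye(4); T[:3,:3]=R.from_quat(s['tool_rot']).as_matrix(); T[:3,3]=s['tcp_pos']
        W=T@np.array(m['tool_from_camera'])
    else: W=np.linalg.inv(np.array(m['camera_from_world']))
    return K,d,W
def ray(c,px):
    K,d,W=c
    u=cv2.undistortPoints(np.array(px,float).reshape(-1,1,2),K,d).reshape(-1,2)
    D=np.c_[u[:,0],-u[:,1],-np.ones(len(u))]@W[:3,:3].T
    return W[:3,3],D
def onz(c,px,z):
    o,D=ray(c,px); return o+D*((z-o[2])/D[:,2])[:,None]
E
python3 - <<'E'
from h import *
s=manip.sense();print(s['t'],s['tcp_pos'],s['tool_rot'],s['force'])
for n in('side','top','wrist'):
    c=cam(n); p,d=optics.snapshot(n); cv2.imwrite(f'pics/{n}0.png',p[:,:,::-1]); np.savez(f'pics/{n}0.npz',p=p,d=d,W=c[2]); print(n,c[2][:3,3],-c[2][:3,2])
E
```

```text
pics
0.0 [0.2049971  0.58972226 0.2493152 ] [ 1.66614581e-01  9.86021499e-01 -1.01845660e-03 -3.84344605e-04] [ 0.32230819  0.6989099  -0.51942784]
side [ 0.18916409 -0.48636448  0.65818846] [ 0.41202665  0.61807785 -0.66948772]
top [0.5232718  0.06563972 0.88541205] [ 0.02716213 -0.03619879 -0.99897541]
wrist [0.12925439 0.6156229  0.37275043] [ 0.29105019 -0.10263024 -0.95118706]
```

View pics/top0.png

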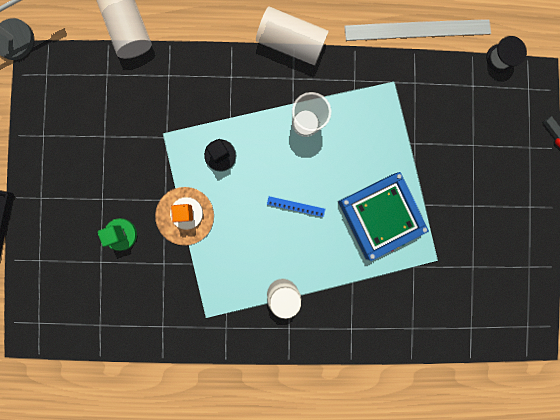

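View pics/side0.png

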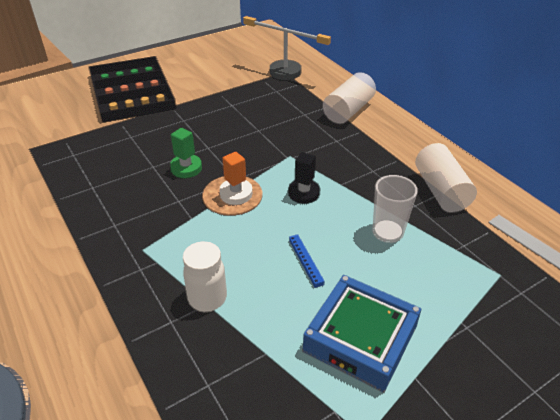

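View pics/wrist0.png

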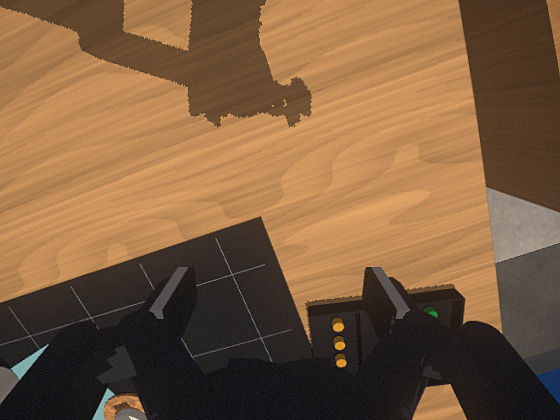

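Candidates for the press tool, in top-view pixels: the orange grip on cork (181,213), a green look-alike (110,236) and a black look-alike (220,152). By the description I choose the orange one on the cork pad. The jig is at (385,217), the tumbler at (311,115), the jar at (285,300) and the header at (296,207).

```bash
cat > m.py <<'E'
from h import *
def blobs(p,lo,hi,amin=40):
    h=cv2.cvtColor(p,cv2.COLOR_RGB2HSV); m=cv2.inRange(h,lo,hi)
    cs,_=cv2.findContours(m,cv2.RETR_EXTERNAL,cv2.CHAIN_APPROX_NONE)
    return m,sorted([c for c in cs if cv2.contourArea(c)>amin],key=cv2.contourArea,reverse=True)
E
python3 - <<'E'
from m import *
for n in('top','side'):
    z=np.load(f'pics/{n}0.npz'); p,d=z['p'],z['d']; c=cam(n)
    h=cv2.cvtColor(p,cv2.COLOR_RGB2HSV)
    def pt(px): 
        return np.round(px,1)
    # orange
    m,b=blobs(p,(5,200,120),(18,255,255))
    for x in b[:3]:
        print(n,'orange',cv2.contourArea(x),cv2.minAreaRect(x), 'top z plane',onz(c,[cv2.minAreaRect(x)[0]],.09))
    m,b=blobs(p,(105,120,60),(125,255,255))
    for x in b[:4]:
        r=cv2.minAreaRect(x); bx=cv2.boxPoints(r)
        print(n,'blue',cv2.contourArea(x),r[0],r[1]); 
        print(onz(c,bx,.044).round(4).tolist())
    m,b=blobs(p,(55,120,60),(75,255,200))
    for x in b[:3]:
        r=cv2.minAreaRect(x); print(n,'green',cv2.contourArea(x),r[0],r[1]); print(onz(c,cv2.boxPoints(r),.04).round(4).tolist())
p=np.load('pics/top0.npz')['p']; q=np.load('pics/side0.npz')['p']
a=cv2.resize(p[170:260,140:230,::-1],(390,390),interpolation=cv2.INTER_NEAREST)
b=cv2.resize(q[135:225,190:280,::-1],(390,390),interpolation=cv2.INTER_NEAREST)
cv2.imwrite('pics/crop1.png',np.hstack([a,b]))
a=cv2.resize(p[165:270,330:435,::-1],(390,390),interpolation=cv2.INTER_NEAREST)
b=cv2.resize(q[265:395,295:425,::-1],(390,390),interpolation=cv2.INTER_NEAREST)
cv2.imwrite('pics/crop2.png',np.hstack([a,b]))
E
```

```text
top orange 239.0 ((180.01219177246094, 212.6097412109375), (16.454299926757812, 16.896024703979492), 83.6598129272461) top z plane [[0.52601815 0.19555818 0.09      ]]
top blue 4484.0 (383.300048828125, 216.1000213623047) (67.52925109863281, 69.31810760498047)
[[0.5516, -0.0814, 0.044], [0.611, -0.1964, 0.044], [0.5004, -0.2549, 0.044], [0.4422, -0.1389, 0.044]]
top blue 439.0 (295.6529541015625, 206.311767578125) (57.81195831298828, 8.568751335144043)
[[0.5441, 0.0473, 0.044], [0.5594, 0.0442, 0.044], [0.5385, -0.0589, 0.044], [0.5232, -0.0557, 0.044]]
top green 1850.0 (384.860595703125, 215.82455444335938) (44.718719482421875, 43.55213928222656)
[[0.5453, -0.1162, 0.04], [0.5819, -0.1893, 0.04], [0.5081, -0.2272, 0.04], [0.472, -0.1537, 0.04]]
top green 879.0 (117.60001373291016, 234.7000274658203) (32.199378967285156, 37.11872863769531)
[[0.4942, 0.3605, 0.04], [0.5255, 0.3002, 0.04], [0.4738, 0.2728, 0.04], [0.4425, 0.3329, 0.04]]
side blue 33191.5 (399.5, 106.0) (212.0, 319.0)
[[0.9363, 0.9206, 0.044], [1.749, 0.4268, 0.044], [0.9453, -0.1729, 0.044], [0.4884, 0.1146, 0.044]]
side blue 7581.0 (360.29998779296875, 328.8999938964844) (97.04534149169922, 90.78435516357422)
[[0.4229, -0.1565, 0.044], [0.5535, -0.0709, 0.044], [0.6082, -0.2015, 0.044], [0.4792, -0.2657, 0.044]]
side blue 556.0 (306.0, 260.4999694824219) (58.420352935791016, 11.41119384765625)
[[0.5215, 0.0214, 0.044], [0.5419, 0.0236, 0.044], [0.5196, -0.0874, 0.044], [0.5012, -0.0883, 0.044]]
side green 2681.0 (362.46380615234375, 322.0751647949219) (62.43608093261719, 48.92104721069336)
[[0.4707, -0.1516, 0.04], [0.5422, -0.1056, 0.04], [0.5794, -0.187, 0.04], [0.5083, -0.2254, 0.04]]
side green 1055.5 (186.0, 152.5) (49.0, 30.0)
[[0.4946, 0.4134, 0.04], [0.5461, 0.3815, 0.04], [0.4762, 0.2383, 0.04], [0.4303, 0.2671, 0.04]]
```

View pics/crop1.png

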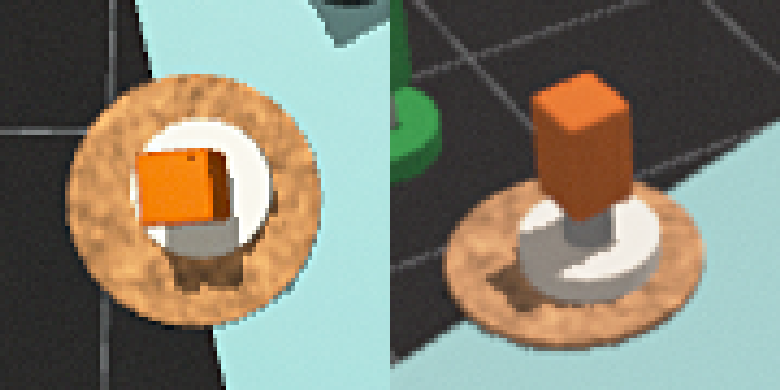

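View pics/crop2.png

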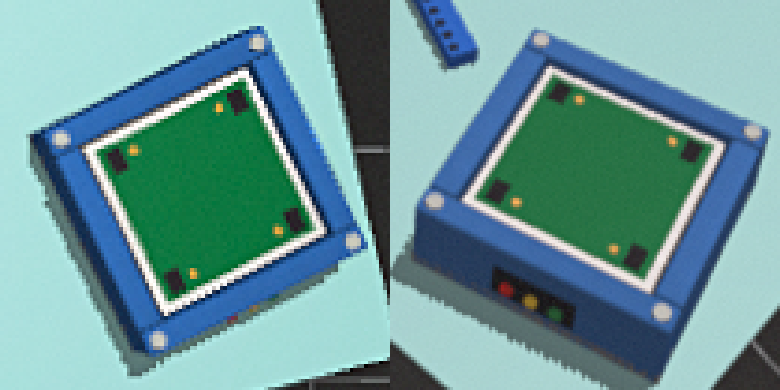

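The crops confirm the choice: an orange grip on a white foot, standing on the cork pad. The second crop shows the green carrier board in the blue jig. I'll move above the tool and look with the wrist camera.

```bash
python3 -m inch '[3.2,-3.9,0,0, 3.2,-3.9,0,0, 3.2,-3.9,0,0, 3.2,-3.9,0,0, 3.2,-3.9,0,0, 3.2,-3.9,0,0, 3.2,-3.9,0,0, 3.2,-3.9,0,0, 3.2,-3.9,0,0, 3.2,-3.9,0,0, 0,0,0,0, 0,0,0,0]' 100 40
python3 - <<'E'
from m import *
c=cam('wrist'); p,d=optics.snapshot('wrist'); cv2.imwrite('pics/w1.png',p[:,:,::-1]); np.savez('pics/w1.npz',p=p,d=d,W=c[2])
E
```

```text
t: 1.65
tcp_pos: [0.5247, 0.2003, 0.2499]
tool_rot: [0.167, 0.986, -0.0, -0.001]
force: [0.1, 1.1, 0.2]
finger_gap: 0.998
```

View pics/w1.png

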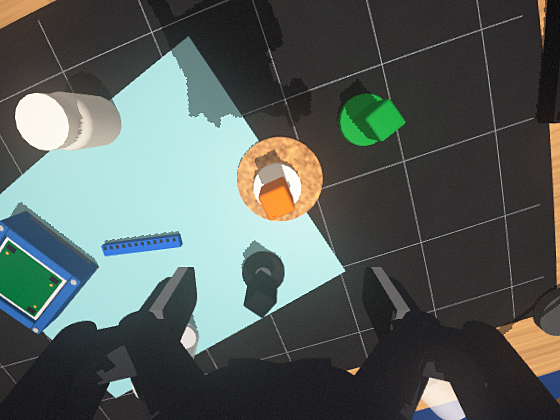

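The wrist view shows the orange tool on its cork pad at about (277,190) and the black look-alike at (262,285). Next I'll fit the pad, the grip top and its yaw.

```bash
python3 - <<'E'
from m import *
from types import SimpleNamespace
def get(n,f):
    z=np.load(f); K,d,_=cam(n); return z['p'],z['d'],(K,d,z['W'])
for n,f in(('top','pics/top0.npz'),('wrist','pics/w1.npz'),('side','pics/side0.npz')):
    p,d,c=get(n,f); h=cv2.cvtColor(p,cv2.COLOR_RGB2HSV)
    m,b=blobs(p,(3,190,60),(18,255,255),100)
    sel={'top':(180,213),'wrist':(277,200),'side':(234,170)}[n]
    b=[x for x in b if np.linalg.norm(x.reshape(-1,2).mean(0)-sel)<30]; x=b[0]
    M=np.zeros(m.shape,np.uint8); cv2.drawContours(M,[x],-1,255,-1)
    v=h[...,2]; vals=v[M>0]; t,_=cv2.threshold(vals.reshape(-1,1),0,255,cv2.THRESH_OTSU)
    T=((M>0)&(v>t)).astype(np.uint8)
    T=cv2.morphologyEx(T,cv2.MORPH_OPEN,np.ones((3,3)))
    cs,_=cv2.findContours(T,cv2.RETR_EXTERNAL,cv2.CHAIN_APPROX_NONE); y=max(cs,key=cv2.contourArea)
    # map contour to plane z=.09 then rect
    w=onz(c,y.reshape(-1,2),.09)[:,:2].astype(np.float32); r=cv2.minAreaRect(w*1000)
    print(n,'topface otsu',t,'rect mm',r)
    # whole-block contour at top plane
    # pad: mask cork hue
    mk=cv2.inRange(h,(5,60,80),(20,255,255)); 
    R=np.zeros_like(mk); cv2.circle(R,sel,60 if n!='top' else 36,255,-1); mk&=R
    if n!='wrist': 
        pass
    cs,_=cv2.findContours(cv2.morphologyEx(mk,cv2.MORPH_OPEN,np.ones((3,3))),cv2.RETR_EXTERNAL,cv2.CHAIN_APPROX_NONE); y=max(cs,key=cv2.contourArea)
    w=onz(c,cv2.convexHull(y).reshape(-1,2),.006)[:,:2].astype(np.float32)*1000
    print('  pad',cv2.minEnclosingCircle(w), cv2.fitEllipse(w))
    wm=cv2.inRange(h,(0,0,90),(179,60,255))&R
    cs,_=cv2.findContours(wm,cv2.RETR_EXTERNAL,cv2.CHAIN_APPROX_NONE);
    cs=[k for k in cs if cv2.contourArea(k)>30]
    for k in sorted(cs,key=cv2.contourArea)[-2:]:
        w=onz(c,k.reshape(-1,2),.02)[:,:2].astype(np.float32)*1000; print('  foot',cv2.contourArea(k),cv2.minEnclosingCircle(w))
    # depth-based top face
    vv,uu=np.nonzero(M); o,D=ray(c,np.c_[uu,vv]); K,dd,W=c; 
    fz=(D@W[:3,:3])[:,2]; P=o+D*(d[vv,uu]/-fz)[:,None]
    k=P[:,2]>np.percentile(P[:,2],97)-.004; print('  depth top: z',P[k,2].mean(),k.sum(),'xy',cv2.minAreaRect((P[k,:2]*1000).astype(np.float32)))
E
```

```text
top topface otsu 177.0 rect mm ((526.0115966796875, 195.97711181640625), (27.633068084716797, 28.451980590820312), 6.238978385925293)
  pad ((520.8372192382812, 201.796630859375), 55.51332473754883) ((520.8181762695312, 201.7093505859375), (109.55474853515625, 110.80055236816406), 167.2025146484375)
  foot 272.0 ((555.7527465820312, 180.83131408691406), 52.020660400390625)
  foot 376.0 ((525.7489624023438, 195.89505004882812), 30.248598098754883)
  depth top: z 0.09340512635282568 243 xy ((531.1192626953125, 138.60357666015625), (28.448848724365234, 143.98574829101562), 5.037875652313232)
wrist topface otsu 235.0 rect mm ((524.756103515625, 196.66644287109375), (27.50999641418457, 27.725515365600586), 5.054322242736816)
  pad ((520.3682250976562, 201.81317138671875), 55.41875457763672) ((520.9468994140625, 201.2642822265625), (106.16199493408203, 111.2198715209961), 155.63116455078125)
  foot 828.0 ((524.0632934570312, 196.73675537109375), 30.30999183654785)
  foot 4264.0 ((545.148681640625, 187.42782592773438), 77.7351303100586)
  depth top: z 0.09052497493168184 750 xy ((493.56634521484375, 201.59701538085938), (33.37614059448242, 95.91570281982422), 80.56019592285156)
side topface otsu 177.0 rect mm ((524.0861206054688, 197.08619689941406), (27.837242126464844, 29.59279441833496), 3.134890556335449)
  pad ((538.5630493164062, 236.37176513671875), 94.91276550292969) ((533.2800903320312, 231.6200408935547), (115.25729370117188, 189.91543579101562), 151.14598083496094)
  foot 576.5 ((520.9765625, 191.41165161132812), 36.2378044128418)
  foot 2344.5 ((549.1520385742188, 191.2888946533203), 120.83291625976562)
  depth top: z 0.10137044278156696 170 xy ((367.9323425292969, -141.33761596679688), (776.3430786132812, 36.0260009765625), 65.26692199707031)
```

```bash
python3 -m inch '[0,-0.1,0,0.14, 0,-0.1,0,0.14, 0,-0.1,0,0.14, 0,0,-4,0, 0,0,-4,0, 0,0,-3,0, 0,0,0,0, 0,0,0,0]'; python3 -c "
from h import *
s=manip.sense();print(s['tcp_pos'],s['tool_rot'],s['q'],s['force'])"
```

```text
t: 2.7
tcp_pos: [0.5255, 0.1982, 0.1413]
tool_rot: [-0.043, 0.999, 0.0, 0.001]
force: [-0.2, -0.0, 0.5]
finger_gap: 1.001
[0.52554538 0.19822494 0.1413005 ] [-4.33164724e-02  9.99061114e-01  1.06628341e-04  7.49538634e-04] [ 1.61733837e-01  5.93383147e-01  1.69115585e+00  4.59403882e-05
  8.55539885e-01 -1.49575268e+00] [-0.24316972 -0.04587082  0.4768489 ]
```

```bash
python3 -m inch '[-0.05,-0.17,-2,0, 0,0,-2,0, 0,0,-2,0, 0,0,-1,0, 0,0,-0.5,0, 0,0,0,0, 0,0,0,0]'; python3 - <<'E'
from m import *
c=cam('wrist'); p,d=optics.snapshot('wrist'); cv2.imwrite('pics/w2.png',p[:,:,::-1])
p,d=optics.snapshot('side'); cv2.imwrite('pics/s2.png',cv2.resize(p[60:260,130:400,::-1],(780,578)))
E
```

```text
t: 3.58
tcp_pos: [0.5253, 0.1957, 0.066]
tool_rot: [-0.043, 0.999, 0.0, 0.001]
force: [0.1, 0.2, 0.1]
finger_gap: 0.995
```

View pics/w2.png

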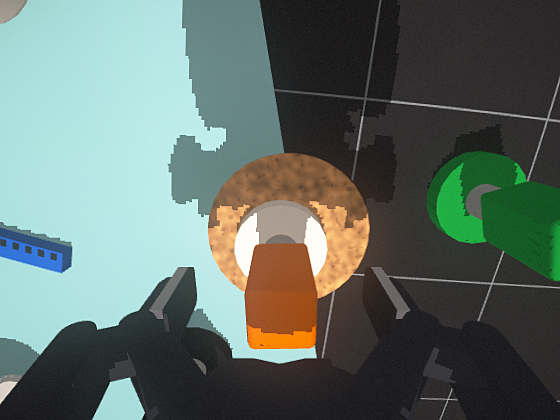

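View pics/s2.png

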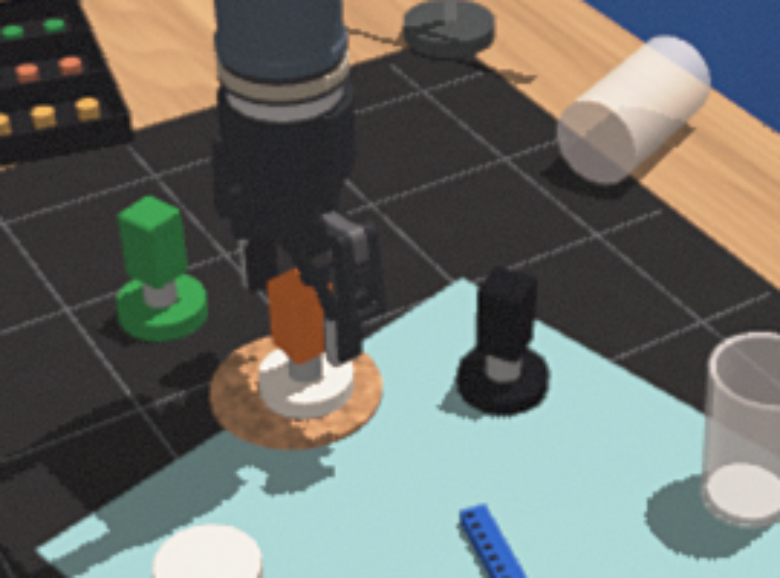

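The grip block is centred between the fingers, at pixel column 281 against 280 for the finger midpoint. I'll close now.

```bash
python3 -m inch '[0,0,0,0, 0,0,0,0, 0,0,0,0, 0,0,0,0, 0,0,0,0, 0,0,0,0, 0,0,0,0, 0,0,0,0]' 10 75; python3 -m inch '[0,0,0.3,0, 0,0,0.7,0, 0,0,1,0, 0,0,2,0, 0,0,2,0, 0,0,2,0, 0,0,0,0, 0,0,0,0, 0,0,0,0]'
python3 - <<'E'
from m import *
c=cam('wrist'); p,d=optics.snapshot('wrist'); cv2.imwrite('pics/w3.png',p[:,:,::-1])
p,d=optics.snapshot('side'); cv2.imwrite('pics/s3.png',cv2.resize(p[60:260,130:400,::-1],(780,578)))
s=manip.sense();print(s['force'],s['ft_torque'],s['tool_rot'],s['tcp_pos'])
E
```

```text
t: 4.68
tcp_pos: [0.5249, 0.1957, 0.0654]
tool_rot: [-0.043, 0.999, 0.0, 0.0]
force: [-1.2, 0.6, 3.7]
finger_gap: 0.34
t: 5.8
tcp_pos: [0.5241, 0.1954, 0.1444]
tool_rot: [-0.043, 0.999, -0.0, -0.001]
force: [0.5, -0.0, -3.6]
finger_gap: 0.339
[ 0.03198089 -0.84581563 -3.48165985] [-0.00679043 -0.0098567  -0.00929713] [-4.25737984e-02  9.99092939e-01 -1.11279649e-04 -8.71053827e-04] [0.52430281 0.19548947 0.14446472]
```

View pics/w3.png

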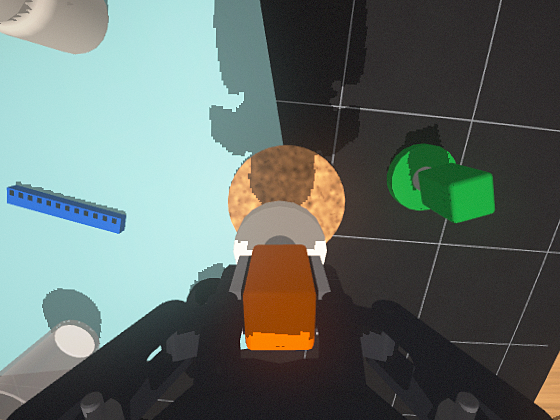

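View pics/s3.png

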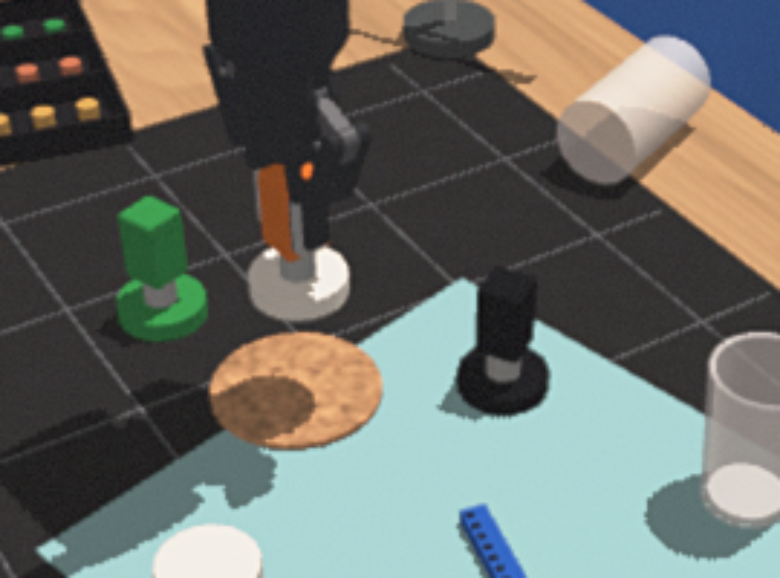

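The tool is lifted cleanly and weighs about 3.6 N. I'll carry it towards the jig and stop short to look.

```bash
python3 -m inch '[0,-2,0.5,0, 0,-4,0.5,0, 0,-4,0,0, 0,-4,0,0, 0,-4,0,0, 0,-4,0,0, 0,-2.5,0,0, 0,0,0,0, 0,0,0,0, 0,0,0,0]'
python3 - <<'E'
from m import *
s=manip.sense();print(s['force'],s['ft_torque'],s['tool_rot'],s['tcp_pos'])
c=cam('wrist'); p,d=optics.snapshot('wrist'); cv2.imwrite('pics/w4.png',p[:,:,::-1]);np.savez('pics/w4.npz',p=p,d=d,W=c[2])
m,b=blobs(p,(55,120,40),(75,255,200))
for x in b[:3]:
    r=cv2.minAreaRect(x); w=onz(c,x.reshape(-1,2),.04)[:,:2].astype(np.float32)*1000; print(r[0],cv2.contourArea(x),cv2.minAreaRect(w))
for n in('top','side'):
    p=np.load(f'pics/{n}0.npz')['p'];c=cam(n); m,b=blobs(p,(55,120,40),(75,255,200))
    for x in b[:2]: w=onz(c,x.reshape(-1,2),.04)[:,:2].astype(np.float32)*1000; print(n,cv2.minAreaRect(w))
E
```

```text
t: 7.15
tcp_pos: [0.5245, -0.0486, 0.1553]
tool_rot: [-0.043, 0.999, 0.0, -0.0]
force: [0.5, 0.9, -4.6]
finger_gap: 0.343
[ 0.52339225  0.8918802  -4.61763599] [0.01943424 0.00056313 0.01995753] [-4.31281057e-02  9.99069500e-01  1.76084589e-04 -2.62436630e-04] [ 0.5244593  -0.04858184  0.15528215]
(136.80178833007812, 205.34291076660156) 8564.5 ((525.9358520507812, -171.31613159179688), (83.41648864746094, 83.593994140625), 26.924999237060547)
top ((527.2578735351562, -171.31898498535156), (82.38888549804688, 81.7639389038086), 27.080062866210938)
top ((483.9005126953125, 316.29205322265625), (59.411930084228516, 67.7223129272461), 24.71700668334961)
side ((525.1419677734375, -169.228759765625), (81.02169799804688, 81.6563491821289), 26.98369598388672)
side ((486.36993408203125, 326.07421875), (162.0236358642578, 55.298458099365234), 66.2892074584961)
```

View pics/w4.png

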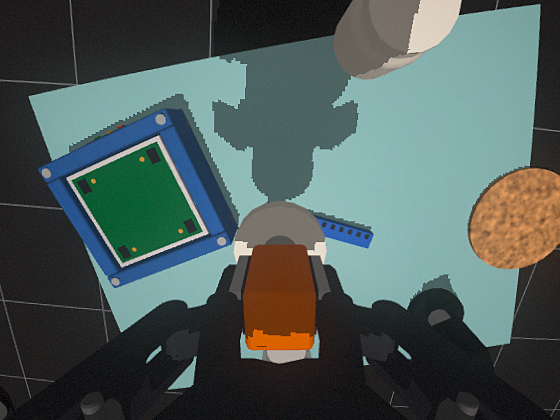

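The wrist view shows the board centred at pixel (137,205), which gives (0.526, -0.171). The top and side views agree within 2 mm. I'll move over it and start down.

```bash
python3 -m inch '[0.15,-3,0,0, 0,-4,0,0, 0,-3.7,0,0, 0,-1.5,0,0, 0,0,-1,0, 0,0,-2,0, 0,0,-1.5,0, 0,0,0,0, 0,0,0,0, 0,0,0,0]'
python3 - <<'E'
from m import *
s=manip.sense();print(s['force'],s['ft_torque'],s['tool_rot'],s['tcp_pos'])
p,d=optics.snapshot('side'); cv2.imwrite('pics/s5.png',cv2.resize(p[200:400,250:450,::-1],(590,590)))
p,d=optics.snapshot('top'); cv2.imwrite('pics/t5.png',cv2.resize(p[130:290,300:470,::-1],(600,565)))
E
```

```text
t: 8.45
tcp_pos: [0.5268, -0.1714, 0.1109]
tool_rot: [-0.043, 0.999, -0.0, 0.001]
force: [0.8, -0.5, -2.5]
finger_gap: 0.345
[ 0.75106194 -0.51161966 -2.50367536] [-0.00126901  0.00226038 -0.00390381] [-4.27186533e-02  9.99086895e-01 -3.44535820e-04  6.11379798e-04] [ 0.52683673 -0.17142225  0.11094333]
```

View pics/s5.png

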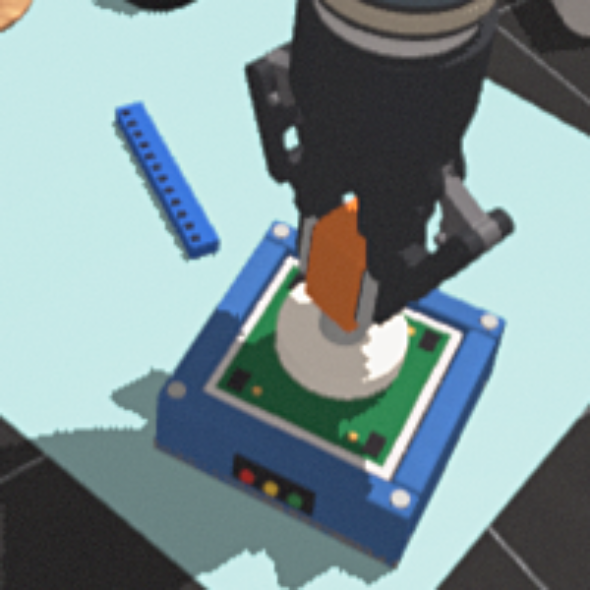

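```bash
python3 -m inch '[-0.05,0.05,-0.4,0, 0,0,-0.3,0, 0,0,-0.2,0, 0,0,-0.2,0, 0,0,-0.1,0, 0,0,0,0]';python3 -m inch '[0,0,-0.15,0, 0,0,-0.15,0, 0,0,-0.1,0, 0,0,0,0]';python3 -m inch '[0,0,-0.1,0, 0,0,-0.1,0, 0,0,-0.1,0, 0,0,-0.1,0, 0,0,0,0]'
```

```text
t: 9.3
tcp_pos: [0.5258, -0.1709, 0.0986]
tool_rot: [-0.043, 0.999, -0.0, -0.0]
force: [-0.4, 0.3, 1.0]
finger_gap: 0.341
t: 9.8
tcp_pos: [0.5258, -0.1709, 0.0943]
tool_rot: [-0.043, 0.999, -0.0, -0.0]
force: [-1.0, 0.5, 1.3]
finger_gap: 0.344
t: 10.42
tcp_pos: [0.5258, -0.1709, 0.0903]
tool_rot: [-0.043, 0.999, -0.0, -0.0]
force: [-1.8, 0.5, 2.3]
finger_gap: 0.341
```

```bash
python3 -m inch '[0,0,-0.05,0, 0,0,-0.05,0, 0,0,0,0]';python3 -m inch '[0,0,-0.05,0, 0,0,-0.05,0, 0,0,0,0]'
```

```text
t: 10.8
tcp_pos: [0.5258, -0.1709, 0.0897]
tool_rot: [-0.043, 0.999, -0.0, 0.0]
force: [-2.3, -0.1, 6.8]
finger_gap: 0.342
t: 11.18
tcp_pos: [0.5259, -0.1709, 0.0894]
tool_rot: [-0.043, 0.999, -0.0, 0.0]
force: [-2.9, 0.8, 10.5]
finger_gap: 0.343
```

```bash
python3 -m inch '[0,0,-0.05,0, 0,0,-0.05,0, 0,0,0,0]'
```

```text
t: 11.55
tcp_pos: [0.5259, -0.1709, 0.0891]
tool_rot: [-0.043, 0.999, -0.0, 0.0]
force: [-4.6, 1.9, 15.4]
finger_gap: 0.341
```

```bash
python3 -m inch '[0,0,-0.05,0, 0,0,-0.05,0, 0,0,0,0]'
```

```text
t: 11.92
tcp_pos: [0.5259, -0.1709, 0.0887]
tool_rot: [-0.043, 0.999, -0.0, 0.0]
force: [-4.8, 1.5, 19.7]
finger_gap: 0.344
```

The stops were felt as a steep rise at a TCP height of about 0.0897. The contact force is now about 23 N including the tool's weight, so I'll ease back to mid-range and hold.

```bash
python3 -m inch '[0,0,-0.0,0]' >/dev/null; python3 -m inch '[0.1,0,0.1,0, 0,0,0.02,0, 0,0,0,0, 0,0,0,0]'
```

```text
t: 12.55
tcp_pos: [0.5261, -0.1709, 0.0891]
tool_rot: [-0.043, 0.999, -0.0, -0.001]
force: [-5.4, 0.0, 14.2]
finger_gap: 0.341
```

```bash
python3 -m inch '[-0.15,0,0,0, -0.1,0,0,0, 0,0,0,0, 0,0,0,0]'; python3 - <<'E'
from m import *
s=manip.sense();print(s['force'],s['ft_torque'])
c=cam('wrist'); p,d=optics.snapshot('wrist'); cv2.imwrite('pics/w6.png',p[:,:,::-1])
p,d=optics.snapshot('side'); cv2.imwrite('pics/s6.png',cv2.resize(p[200:400,250:450,::-1],(590,590)))
E
```

```text
t: 13.05
tcp_pos: [0.5256, -0.1709, 0.0892]
tool_rot: [-0.042, 0.999, -0.0, 0.002]
force: [-1.1, 3.1, 13.0]
finger_gap: 0.343
[-1.12808826  3.1400985  12.97200569] [0.44233793 0.30923091 0.07641867]
```

View pics/w6.png

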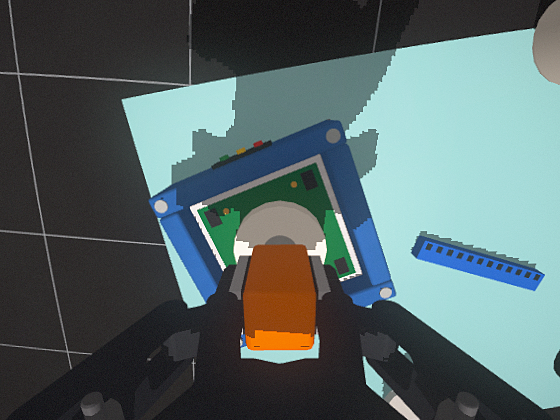

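View pics/s6.png

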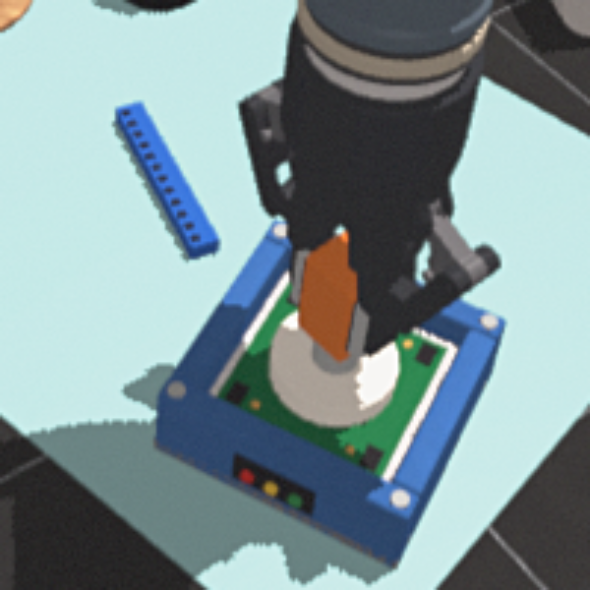

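```bash
for i in 1 2 3 4; do python3 -m inch '[0,0,0,0, 0,0,0,0]' | tr '\n' ' '; python3 -c "
from h import *
s=manip.sense();print('FT',s['force'].round(2),s['ft_torque'].round(2))"; done
```

```text
t: 13.4 tcp_pos: [0.5256, -0.1709, 0.0892] tool_rot: [-0.042, 0.999, -0.0, 0.002] force: [-0.8, 2.7, 12.5] finger_gap: 0.343 FT [-0.82  2.69 12.55] [ 0.51  0.29 -0.04]
t: 13.65 tcp_pos: [0.5256, -0.1709, 0.0892] tool_rot: [-0.042, 0.999, -0.0, 0.002] force: [-0.5, 2.8, 13.1] finger_gap: 0.341 FT [-0.5   2.83 13.07] [ 0.49  0.26 -0.01]
t: 13.9 tcp_pos: [0.5256, -0.1709, 0.0892] tool_rot: [-0.042, 0.999, -0.0, 0.002] force: [-1.9, 1.7, 12.5] finger_gap: 0.343 FT [-1.88  1.66 12.48] [0.5  0.32 0.05]
t: 14.15 tcp_pos: [0.5256, -0.1709, 0.0892] tool_rot: [-0.042, 0.999, -0.0, 0.002] force: [-0.8, 2.8, 13.4] finger_gap: 0.342 FT [-0.84  2.78 13.38] [0.51 0.31 0.05]
```

```bash
python3 -m inch '[0,0.1,0,0, 0,0.05,0,0, 0,0,0,0, 0,0,0,0]'| tr '\n' ' '; for i in 1 2 3; do python3 -m inch '[0,0,0,0]' >/dev/null; python3 -c "
from h import *
s=manip.sense();print('FT',s['force'].round(2),s['ft_torque'].round(2),s['tool_rot'].round(4),s['tcp_pos'])"; done
```

```text
t: 14.65 tcp_pos: [0.5257, -0.1707, 0.0893] tool_rot: [-0.043, 0.999, -0.002, 0.002] force: [-2.5, -1.4, 12.1] finger_gap: 0.345 FT [-1.75 -1.55 12.53] [-0.3   0.51 -0.03] [-0.0428  0.9991 -0.0015  0.0017] [ 0.52566289 -0.17072461  0.08928116]
FT [-2.57 -0.95 11.89] [-0.3   0.58 -0.04] [-0.0428  0.9991 -0.0015  0.0017] [ 0.52564573 -0.17070005  0.08926603]
FT [-2.56 -1.34 12.15] [-0.22  0.52  0.  ] [-0.0428  0.9991 -0.0015  0.0017] [ 0.52563794 -0.17068506  0.08925729]
```

The moments match a lever of about 0.2 m, so the centre of pressure is within 6 mm of the foot axis and the carrier is seated centrally at about 16 N. I'll centre the side forces, hold one more second, then lift off.

```bash
python3 -m inch '[-0.05,-0.05,-0.03,0, 0,0,0,0, 0,0,0,0, 0,0,0,0, 0,0,0,0, 0,0,0,0, 0,0,0,0, 0,0,0,0, 0,0,0,0, 0,0,0,0]'; python3 -m inch '[0,0,0.1,0, 0,0,0.15,0, 0,0,0.15,0, 0,0,0.2,0, 0,0,0.25,0, 0,0,0.3,0, 0,0,0.5,0, 0,0,1,0, 0,0,2,0, 0,0,2,0, 0,0,0,0, 0,0,0,0]'
python3 - <<'E'
from m import *
c=cam('wrist'); p,d=optics.snapshot('wrist'); cv2.imwrite('pics/w7.png',p[:,:,::-1])
p,d=optics.snapshot('side'); cv2.imwrite('pics/s7.png',p[:,:,::-1])
E
```

```text
t: 16.27
tcp_pos: [0.5255, -0.1708, 0.0892]
tool_rot: [-0.043, 0.999, -0.001, 0.002]
force: [-0.7, 0.9, 13.5]
finger_gap: 0.343
t: 17.77
tcp_pos: [0.5229, -0.1693, 0.1531]
tool_rot: [-0.043, 0.999, 0.001, -0.001]
force: [0.6, -0.3, -2.7]
finger_gap: 0.34
```

View pics/w7.png

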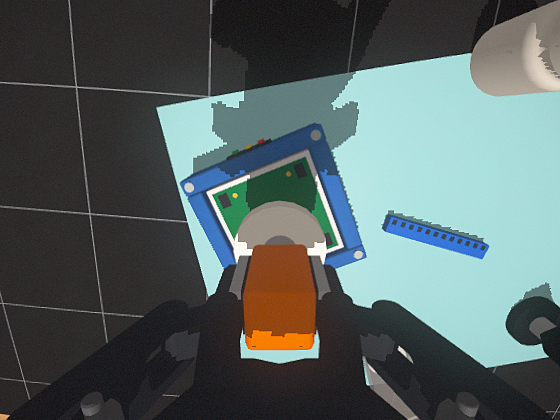

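View pics/s7.png

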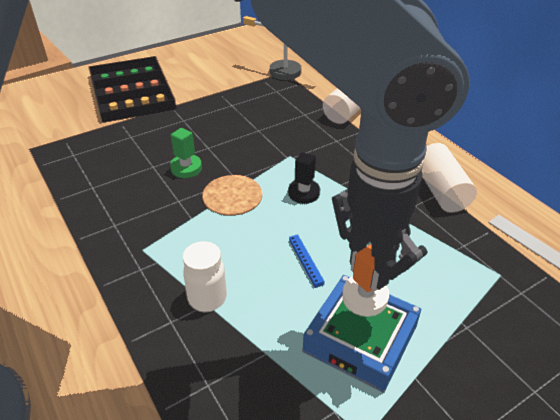

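The carrier sprang back level, and the tool sits unchanged in the grip. Now back to the pad.

```bash
python3 -m inch '[0,2,0,0, 0,4,0,0, 0,4,0,0, 0,4,0,0, 0,4,0,0, 0,4,0,0, 0,4,0,0, 0,4,0,0, 0,4,0,0, -0.2,2,0,0, 0,1.1,0,0, 0,0,0,0, 0,0,0,0]';  python3 -m inch '[0,0,-1.5,0, 0,0,-2,0, 0,0,-2,0, 0,0,-1,0, 0,0,0,0, 0,0,0,0]'
python3 - <<'E'
from m import *
c=cam('wrist'); p,d=optics.snapshot('wrist'); cv2.imwrite('pics/w8.png',p[:,:,::-1])
p,d=optics.snapshot('side'); cv2.imwrite('pics/s8.png',cv2.resize(p[60:260,130:400,::-1],(780,578)))
E
```

```text
t: 19.5
tcp_pos: [0.5219, 0.2001, 0.1536]
tool_rot: [-0.042, 0.999, -0.0, -0.0]
force: [-0.3, -0.3, -2.9]
finger_gap: 0.344
t: 20.25
tcp_pos: [0.5223, 0.201, 0.0891]
tool_rot: [-0.042, 0.999, 0.0, 0.001]
force: [0.1, -0.8, -2.2]
finger_gap: 0.341
```

View pics/s8.png

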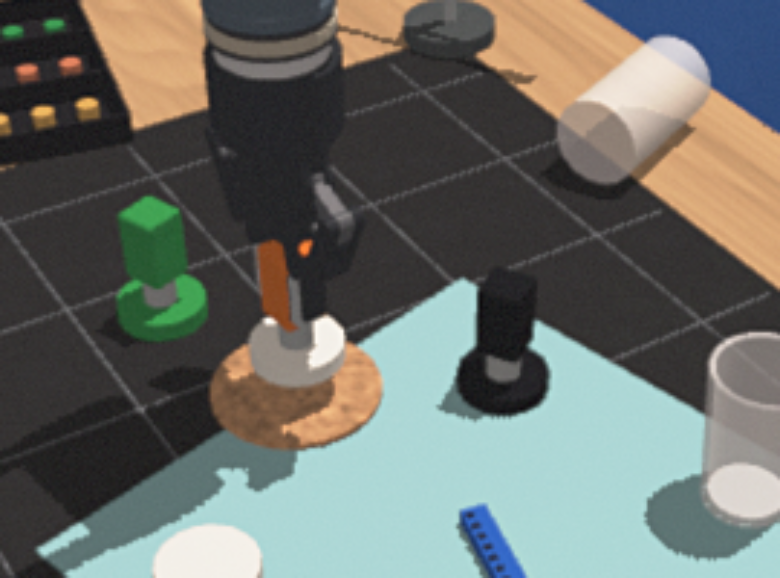

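View pics/w8.png

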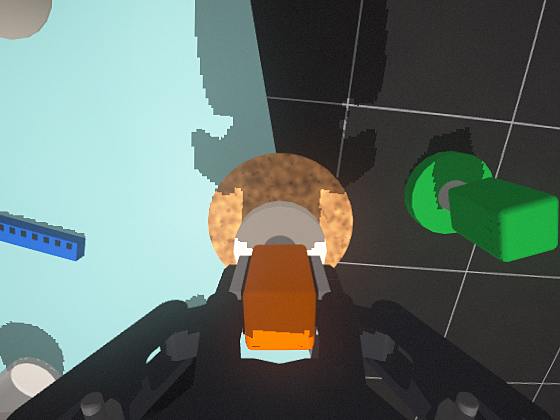

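The foot is hovering centred over the pad (pad at columns 208–353, foot at 235–328). I'll lower it the last 23.5 mm slowly.

```bash
python3 -m inch '[0,0,-0.6,0, 0,0,-0.6,0, 0,0,-0.4,0, 0,0,-0.3,0, 0,0,-0.1,0, 0,0,0,0, 0,0,0,0]'; python3 -m inch '[0,0,-0.1,0, 0,0,0,0]';python3 -m inch '[0,0,-0.1,0, 0,0,0,0]'
```

```text
t: 21.22
tcp_pos: [0.5219, 0.2011, 0.0688]
tool_rot: [-0.043, 0.999, 0.0, 0.0]
force: [-0.9, 0.8, -2.4]
finger_gap: 0.34
t: 21.48
tcp_pos: [0.5218, 0.2011, 0.0677]
tool_rot: [-0.043, 0.999, -0.0, -0.0]
force: [-0.3, 0.5, -3.9]
finger_gap: 0.342
t: 21.72
tcp_pos: [0.5218, 0.2011, 0.0666]
tool_rot: [-0.043, 0.999, -0.0, -0.0]
force: [-0.1, -0.8, -3.1]
finger_gap: 0.345
```

```bash
python3 -m inch '[0,0,-0.05,0, 0,0,0,0]';python3 -m inch '[0,0,-0.05,0, 0,0,0,0]';python3 -m inch '[0,0,-0.05,0, 0,0,0,0]'
```

```text
t: 21.98
tcp_pos: [0.5218, 0.2011, 0.0662]
tool_rot: [-0.043, 0.999, -0.0, -0.0]
force: [0.1, 0.6, -3.1]
finger_gap: 0.344
t: 22.22
tcp_pos: [0.5219, 0.2011, 0.0658]
tool_rot: [-0.043, 0.999, 0.0, 0.0]
force: [0.1, -0.1, -1.3]
finger_gap: 0.342
t: 22.48
tcp_pos: [0.5219, 0.2011, 0.0657]
tool_rot: [-0.043, 0.999, -0.0, 0.0]
force: [-1.4, -0.3, 2.0]
finger_gap: 0.344
```

It has touched down, with the force at about 5 N. Releasing and rising.

```bash
python3 -m inch '[0,0,0,0, 0,0,0,0, 0,0,0,0, 0,0,0,0, 0,0,0,0, 0,0,0,0, 0,0,0,0, 0,0,0,0]' 90 20; python3 -m inch '[0,0,0.5,0, 0,0,1,0, 0,0,2,0, 0,0,3,0, 0,0,4,0, 0,0,4,0, 0,0,3,0, 0,0,0,0, 0,0,0,0]'
python3 - <<'E'
from m import *
for n in('wrist','side','top'):
    c=cam(n); p,d=optics.snapshot(n); cv2.imwrite(f'pics/{n}9.png',p[:,:,::-1]); np.savez(f'pics/{n}9.npz',p=p,d=d,W=c[2])
    if n!='wrist':
        q=np.load(f'pics/{n}0.npz')['p']; D=(np.abs(p.astype(int)-q).max(2)>40).astype(np.uint8)*255; cv2.imwrite(f'pics/diff_{n}.png',D)
E
```

```text
t: 23.48
tcp_pos: [0.5218, 0.2011, 0.0652]
tool_rot: [-0.043, 0.999, 0.0, -0.0]
force: [-0.2, 0.3, 0.9]
finger_gap: 0.901
t: 24.6
tcp_pos: [0.5211, 0.201, 0.2398]
tool_rot: [-0.043, 0.999, -0.0, -0.001]
force: [-0.4, 0.3, -0.4]
finger_gap: 0.901
```

View pics/side9.png

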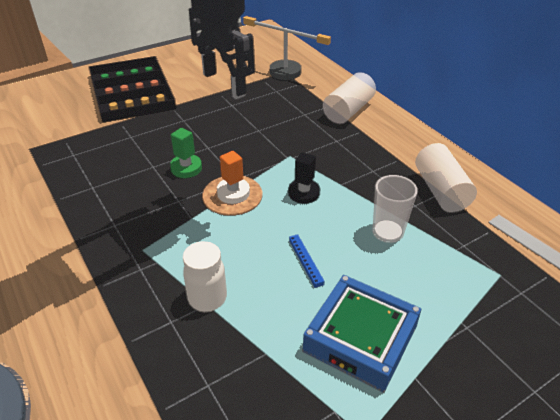

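View pics/wrist9.png

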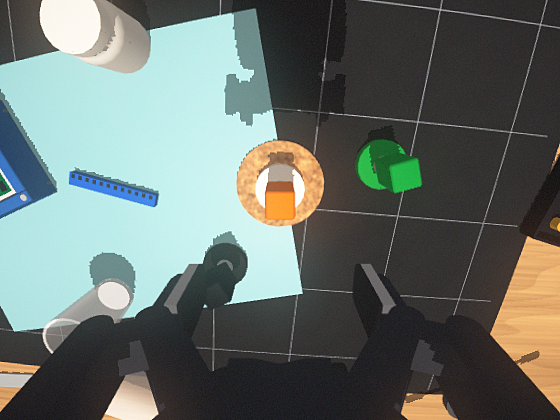

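View pics/top9.png

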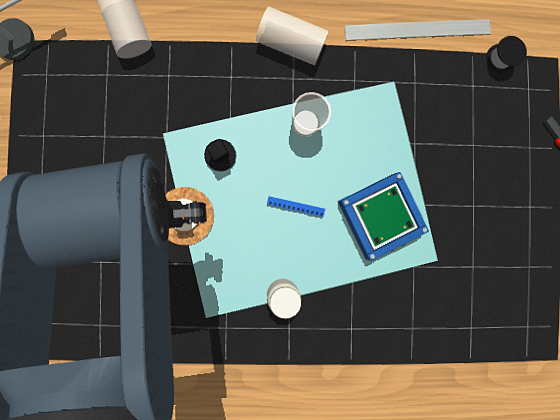

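The tool stands upright in the middle of the pad (wrist pixel (280,195)). The tumbler, jar, header and jig are at the same pixels as at the start, and the carrier is back up and level. Handing in.

```bash
python3 -c "
from station import job
print(job.sign_off())"
```

```text
the job is handed in; nothing more can be done
None
```

The job is done and handed in at about 25 s of the 69 s allowed. I pressed the carrier down onto its stops, held it there, then stood the press tool back on the cork pad and let go.

- **Pressing:** The stops came up as a steep force rise after about 10 mm of travel. The force on the carrier, tool weight included, peaked at about 23 N. That is above the 13–20 N seating range but below the 25 N limit. It came from sending two more downward steps before I had read the last force. I then eased back to about 16–18 N and held the carrier fully down for over 4 s.
- **Levelness:** While it was held down, the wrist tilt stayed around 0.2–0.3° and the centre of pressure was within about 6 mm of the foot's axis. This comes from the wrist readings; I did not measure the carrier's tilt directly. A sideways force of up to about 5 N built up during the press, and I removed it during the hold.
- **Return:** The tool touched the pad at about 5 N. The last pictures show it upright and wholly on the pad, with the gripper clear above it.
- **Surroundings:** The carrier sprang back level. By eye, the tumbler, jar, header strip and jig are at the same pixels as at the start. I saved difference images but did not look at them.

The views disagreed by about 2 mm on where things were, which is within the calibration.

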